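# Chock the conveyor roller and draw the stop bolt

### The arm

A 7-joint arm with a two-finger parallel gripper is mounted at the origin on the work surface. World frame = base frame: x ahead of the robot, y to its left, z up, the work surface at z = 0. Lengths are in m, angles in rad, forces in N, time in s.
With the tool pointing down it reaches from about 0.4 to 0.85 m from the base axis. Payload 10.4 kg.
Tool frame: the origin (TCP) lies at the very end of the fingers, on their centre line; the grasp point (between the pads) lies 19 mm behind it; z points along the fingers, y is the line along which they close (so a half turn about z gives the same grasp; the last joint's range is limited). The gripper opens to 85 mm and grips with 20 to 120 N. Pads are 22 mm wide; open, the fingers measure 114 mm over their backs; the gripper's body (76 mm by 85 mm) begins 54 mm behind the grasp point. The pads swing forward as they close: fully open they stand 13 mm farther back than shut.
Start: joints at [-1.324, 0.332, -0.065, 1.46, 0.022, 1.35, -0.088], TCP at [0.167, 0.602, 0.231] pointing down, gripper open.
Joint ranges: [-2.6, 2.6], [-0.5, 2.12], [-1.47, 1.34], [0.16, 2.42], [-1.27, 4.41], [0.06, 2.06], [-2.6, 2.6]. Speed limits (rad/s): [2.22, 2.22, 2.79, 2.79, 3.14, 3.14, 3.14].

### API

Orientations are given as [roll, pitch, yaw] about the fixed x, y, z axes, in that order (R = Rz(yaw) Ry(pitch) Rx(roll)).
In Python, from bench import bot, camera, workorder gives the robot as it stands.
- The arm moves only by the tool carry_out, never from a script. Its argument "deltas" is one flat list of numbers, 4 for each row, row after row: the shift along the tool's x, y, z in cm, then the turn about the tool's z in degrees. A call has 1 to 20 rows; each row shifts and turns the commanded pose from where the row before left it, along the tool's axes as they then stand; what a row does not reach is not made up. A row lasts 1/10 s, in which the tool goes at most 50 mm and 8.59 degrees, less where a joint would pass 70% of its speed; a pose out of reach is approached as far as the arm can. A call with a gripper value outside its range is refused whole. "jaw" is the closure, from 0 (fully open) to 1 (shut), set as the call begins (left out, the last holds). The fingers move at their own pace and stop on an object; "force" is the grip in N (left out, the last holds). Time passes only in rows, so rows that do not move let the fingers close. It gives the time, the measured TCP pose, the force, the opening and the grip force at its end, in the units of the state.
- bot.observe(): the state, without advancing time (a new reading comes with each control period).
- camera(name): name is "side" or "top"; returns a dict with "img" (384x512x3 uint8, red, green, blue), "camera_matrix" (3x3 intrinsics, pixels), "k1" (the pictures are not rectified: a ray, as slopes to the right and down, at radius r is drawn at 1 + k1 r^2 times it, then the intrinsics apply), "rvec" (rotation vector, rad) and "tvec" (3), from world to camera coordinates, as OpenCV has them. Camera axes: x right, y down, z forward; pixel columns grow to the right and rows downward; lengths in m; the calibration is good to about 2 mm. A picture is of the moment at which its call begins. There is no depth.
- workorder.job_done(): hands the job in; it is judged then, once.
The state is a dict: "clock": time; "joint_pos": joint angles; "dq": joint speeds; "joint_torque": joint torques, N m; "tcp_pos": TCP position; "tcp_rot": TCP orientation; "ft_force": force on the tool from outside, world axes, zero at the start; "wrist_torque": the same for the moment, N m; "opening": finger opening in m; "finger_force": force on a finger pad.
Only numpy, scipy, OpenCV 4.12 (cv2) and the standard library are available. Lean on these libraries where they do the work, as an engineer would, in place of code of your own. Each camera call takes 0.05 s, during which the arm holds its last target. There are 200 camera calls.

### The job

The conveyor roller lies on the sloping rest, kept from rolling down only by the stop bolt at one end. Push the wooden wedge chock, thin end first, against the middle of the roller's low side, then draw the stop bolt fully out, so that the roller stays where it is, leaning on the chock alone.

Things in the scene. Friction and masses are not known exactly. Their poses are not given: they have to be found in the camera images.
- rack: Fixed steel plate, 250 x 340 mm, on white pipe legs. Frame level, z up, origin on the bench below the line where the roller touches; x points downhill (7 degree slope), y along the roller. Plate top is 50 mm above the bench at x = 0, in general 50 mm - 0.123 x, from x = -94 to +153 mm, y = -110 to +230 mm. Low edge open.
- roller: Aluminium cylinder, diameter 60 mm, length 180 mm, 10 mm stub axles, about 0.6 kg, lying across the slope against the bolt. Origin at its centre, y along its axis; in the rack's frame it starts at x = 4, y = 0 (within 8), z = 80 mm. Rolls freely downhill if nothing stops it.
- chock: Plain wooden wedge, 80 long, 45 wide, 42 mm high, 0.16 kg, on the bench; the like-sized rectangular block is not it. Origin: centre of underside; x points to the thin nose (3 mm high, x = +40). Face rises at 35 degrees to a flat top from x = -16 to -40 mm; grip the upright sides there (45 mm apart in y). Touching the roller nose first, its origin is 54 mm downhill of the roller's axis.
- bolt_knob (a point): Centre of the stop bolt's upright black knob, a cylinder 22 mm in diameter and 40 mm tall; centre 62 mm off the plate. In the rack's frame it starts at x = 41, y = 145 mm and slides 50 mm in +y (about 3 N), staying where left. Guides 28 mm high stand 21 mm inside and 71 mm outside it. The 12 mm bolt, 18 mm off the plate, ends 85 mm inward of the knob; 40 mm of travel clears the roller.

How it is judged:
By the outcome, as a careful person would: the job done as asked, in the order asked, and still so for the second after the job is handed in, with the robot touching nothing.
It also fails if it takes over 48 s, if anything falls off the work surface, if the arm or the gripper's body presses on something with over 40 N, if the wrist force passes 120 N, or if a joint passes its speed limit or range.

## Working session

There is one attempt and no reset: what is moved stays moved. The work goes in short steps, Python scripts to look and compute and a tool call to move; the robot and the scene stay as the last step left them, time stands still between calls to the robot, and variables do not carry over. Pictures are saved under pics/ and viewed, at most 10 in all, crops included, and the job is handed in when it is done.

Besides the shell and the picture viewer there is one more tool, called after ">>>" as name(argument=value, ...) on one line, values as JSON. carry_out: Moves the arm, as the interface text tells. Its arguments: {"type":"object","properties":{"deltas":{"type":"array","items":{"type":"number"}},"jaw":{"type":"number"},"force":{"type":"number"}},"required":["deltas"]}

```bash
mkdir -p pics; ls; cat > h.py <<'E'
import numpy as np, cv2
from bench import bot, camera, workorder
def ray(c,u,v):
    K=c["camera_matrix"];K=np.array(K);k1=c["k1"]
    d=np.array([(u-K[0,2])/K[0,0],(v-K[1,2])/K[1,1]]);p=d.copy()
    for _ in range(30): p=d/(1+k1*(p@p))
    R=cv2.Rodrigues(np.array(c["rvec"],float))[0];t=np.array(c["tvec"],float).ravel()
    return -R.T@t, R.T@np.array([p[0],p[1],1.])
def onz(c,u,v,z):
    o,d=ray(c,u,v);return o+d*(z-o[2])/d[2]
def proj(c,P):
    K=np.array(c["camera_matrix"]);R=cv2.Rodrigues(np.array(c["rvec"],float))[0]
    X=(R@np.atleast_2d(P).T).T+np.array(c["tvec"],float).ravel()
    s=X[:,:2]/X[:,2:];s=s*(1+c["k1"]*(s**2).sum(1,keepdims=True))
    return s@np.diag([K[0,0],K[1,1]])+K[:2,2]
def save(c,n): cv2.imwrite("pics/"+n,c["img"][:,:,::-1])
E
python3 - <<'E'
from h import *
a=camera("top");b=camera("side")
save(a,"top0.png");save(b,"side0.png")
np.savez("c0.npz",**{k+n:np.array(v) for n,c in (("t",a),("s",b)) for k,v in c.items()})
for c in(a,b): print(ray(c,256,192),c["k1"])
print(bot.observe())
E
```

```text
pics
(array([ 0.41267968, -0.04578761,  1.21199464]), array([ 0.13550041, -0.00553248, -0.99079298])) -0.04828268245217122
(array([0.34585282, 0.41793064, 0.4579316 ]), array([ 0.3651024 , -0.7348822 , -0.57196301])) -0.051525181276237154
{'clock': 0.1, 'joint_pos': array([-1.32359504,  0.33280235, -0.06472292,  1.4608444 ,  0.02161308,
        1.34991031, -0.08851277]), 'dq': array([-0.00171374, -0.0005206 ,  0.00034226, -0.00242924, -0.00062602,
       -0.00105662, -0.00055524]), 'joint_torque': array([ 1.23138179e-03, -6.26733112e+01,  4.91781032e-02, -3.92438078e+01,
        1.64155959e-02,  6.91007066e-03, -7.35405797e-05]), 'tcp_pos': array([0.16649236, 0.60206965, 0.23060568]), 'tcp_rot': array([-3.14032592e+00,  6.27534929e-05,  2.87182212e+00]), 'ft_force': array([ 1.50292657, -0.22417144, -0.35497417]), 'wrist_torque': array([ 0.06856403, -0.06953509, -0.00474843]), 'finger_force': 0.0, 'opening': 0.08569596882793018}
```

View pics/top0.png

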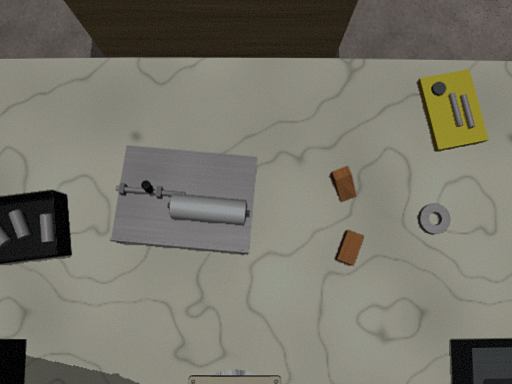

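View pics/side0.png

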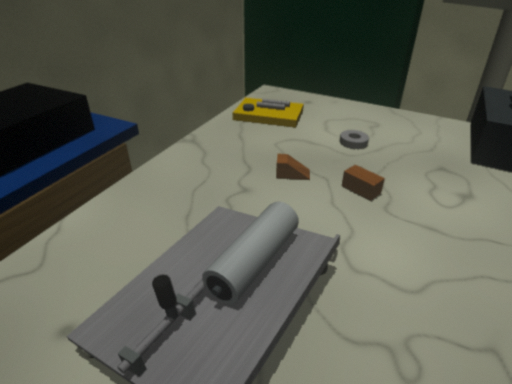

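Top view: rack corners are about (127,147), (256,157), (248,254) and (110,241). The roller runs (170,207)–(247,212), the knob is at (148,186), the wedge at (343,184) and the plain block at (350,247). Side view: the wedge is at (292,167) with its nose to image right (world −x), the block at (362,182).

```bash
cat > m.py <<'E'
from h import *
z=np.load("c0.npz",allow_pickle=True)
C={n:{k:z[k+n] for k in("img","camera_matrix","k1","rvec","tvec")} for n in"ts"}
if __name__=="__main__":
    from scipy.optimize import least_squares
    t,s=C["t"],C["s"]
    for n in "ts":
        hsv=cv2.cvtColor(C[n]["img"],cv2.COLOR_RGB2HSV)
        m=((hsv[...,0]<14)&(hsv[...,1]>110)&(hsv[...,2]>40)).astype(np.uint8)
        m[:120]=0
        for c in cv2.findContours(m,0,1)[0]:
            if cv2.contourArea(c)>60: print(n,cv2.minAreaRect(c),cv2.approxPolyDP(c,2,True)[:,0].tolist())
    g=cv2.cvtColor(t["img"],cv2.COLOR_RGB2HSV)
    print("bench",g[130,190],"plate",g[170,220],"roller",g[205,200],"knob",g[186,148])
    m=((g[...,2]<60)).astype(np.uint8)[170:200,130:165]
    for c in cv2.findContours(m,0,1)[0]:
        if cv2.contourArea(c)>10: print("knob",(c[:,0]+[130,170]).tolist())
    # rack from corners (rough px, refined)
    gray=cv2.cvtColor(t["img"],cv2.COLOR_RGB2GRAY)
    px=np.float32([[127,147],[256,157],[248,254],[110,241]])
    px=cv2.cornerSubPix(gray,px.reshape(-1,1,2).copy(),(4,4),(-1,-1),(3,50,.01))[:,0];print(px)
    L=np.array([[.153,.230],[.153,-.110],[-.094,-.110],[-.094,.230]])
    def W(p,l,h):
        c_,s_=np.cos(p[2]),np.sin(p[2]);l=np.atleast_2d(l)
        return np.c_[p[0]+c_*l[:,0]-s_*l[:,1],p[1]+s_*l[:,0]+c_*l[:,1],h+.05-.123*l[:,0]]
    r=least_squares(lambda p:(proj(t,W(p,L,0))-px).ravel(),[.5,.2,0]);p=r.x
    print("rack",p,np.degrees(p[2]),r.fun.round(1))
    print("side plate px",proj(s,W(p,L,0)).round(),"knob px t,s",proj(t,W(p,[.041,.145],.062)),proj(s,W(p,[.041,.145],.062)))
    print("roller ends t",proj(t,W(p,[[.004,.09],[.004,-.09]],.03)))
    big=cv2.resize(t["img"][150:280,320:380],None,fx=6,fy=6,interpolation=2)[:390]
    b2=cv2.resize(s["img"][140:210,260:400],None,fx=5,fy=5,interpolation=2)
    out=np.zeros((760,360+0,3),np.uint8)
    o=np.zeros((390,360+440,3),np.uint8);o[:,:360]=big;b2=b2[:350,:440];o[:b2.shape[0],360:360+b2.shape[1]]=b2
    cv2.imwrite("pics/crop1.png",o[:,:,::-1])
E
python3 m.py
```

```text
t ((349.8393859863281, 247.54978942871094), (17.96036148071289, 31.68288803100586), 19.653823852539062) [[347, 231], [351, 232], [348, 234], [355, 236], [343, 240], [345, 239], [346, 243], [342, 243], [341, 255], [338, 254], [340, 256], [337, 258], [341, 261], [342, 258], [344, 262], [346, 259], [346, 263], [351, 264], [356, 257], [355, 253], [362, 236]]
t ((344.16510009765625, 183.4474639892578), (31.533178329467773, 18.062274932861328), 72.34988403320312) [[347, 166], [332, 172], [332, 175], [338, 175], [335, 182], [340, 176], [342, 179], [347, 176], [351, 184], [345, 185], [346, 180], [345, 183], [344, 180], [342, 184], [337, 184], [341, 201], [346, 199], [343, 198], [346, 195], [348, 198], [355, 195], [354, 192], [347, 196], [354, 190], [350, 183], [351, 177], [346, 174], [350, 174]]
bench [ 23  24 139] plate [  0   4 115] roller [102   8 152] knob [30 46 22]
knob [[143, 181], [142, 182], [142, 183], [141, 184], [141, 185], [141, 186], [142, 187], [143, 188], [144, 189], [145, 190], [146, 191], [146, 192], [147, 193], [148, 193], [149, 193], [150, 194], [151, 194], [152, 194], [153, 194], [153, 193], [152, 192], [152, 191], [153, 190], [153, 189], [152, 188], [152, 187], [152, 186], [151, 185], [150, 184], [149, 183], [149, 182], [148, 181], [147, 181], [146, 181], [145, 181], [144, 181]]
[[126.03855  144.87286 ]
 [257.14255  156.75075 ]
 [248.48572  253.30116 ]
 [109.115776 240.36781 ]]
rack [ 0.52277907  0.06849378 -0.09009135] -5.161854021546474 [-0.   0.2 -0.1  0.2 -0.6 -0.1  0.8 -0.2]
side plate px [[ 64. 336.]
 [217. 205.]
 [338. 239.]
 [211. 436.]] knob px t,s [[146.62583615 186.41413647]] [[162.16986464 291.56781235]]
roller ends t [[169.71736664 205.11625016]
 [243.36333823 211.91899708]]
```

View pics/crop1.png

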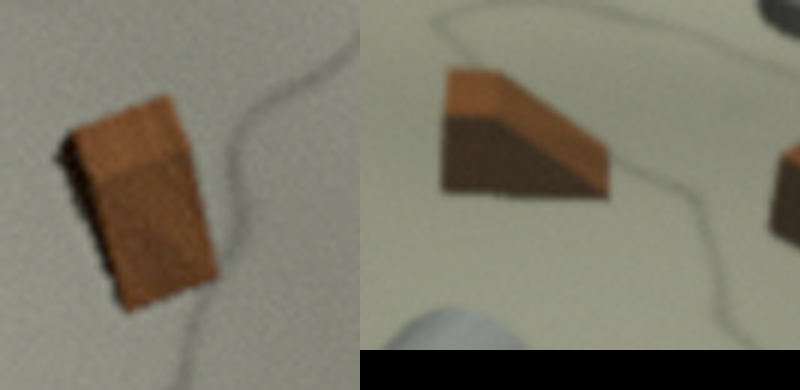

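The crop shows the wedge's flat top at (75,132), (170,95), (98,183) and (190,147). Its nose edge is (128,310)–(217,272), at the bottom, facing the robot. The side crop confirms the thin end is at image right.

```bash
python3 - <<'E'
from m import *
t,s=C["t"],C["s"]
f=lambda x,y,h:onz(t,320+(x+.5)/6-.5,150+(y+.5)/6-.5,h)
P=[f(75,132,.042),f(170,95,.042),f(98,183,.042),f(190,147,.042),f(128,310,.003),f(217,272,.003)]
P=np.array(P);print(P.round(4))
tail=(P[0]+P[1])/2;mid=(P[2]+P[3])/2;nose=(P[4]+P[5])/2
d=(nose-tail)[:2];L=np.hypot(*d);u=d/L
print("L",L,"w",[np.linalg.norm(P[i]-P[i+1]) for i in(0,2,4)],"tail-mid",np.linalg.norm((mid-tail)[:2]),"yaw nose",np.degrees(np.arctan2(u[1],u[0])))
e=P[1]-P[0];print("edge perp yaw",np.degrees(np.arctan2(e[1],e[0])), "origin",(tail+nose)[:2]/2,"grip",((tail+nose)[:2]/2-.028*u))
# side check of the top tail, nose
print("side proj",proj(s,P).round(1))
# roller & knob
for z in(.095,): print("knob side-center")
p=np.array([.5228,.0685,-.0901]);R=lambda x,y:p[:2]+[np.cos(p[2])*x-np.sin(p[2])*y,np.sin(p[2])*x+np.cos(p[2])*y]
print("knob W",R(.041,.145),"plate z",.05-.123*.041)
# knob top in views: top ~ (145.5,184.5)?, knob top z
print("knob top by proj",proj(t,np.r_[R(.041,.145)-[0,0],.127]),proj(s,np.r_[R(.041,.145),.127]))
# roller ends silhouette -> y
for u_ in (170,246): print("roller end",u_,onz(t,u_,206 if u_<200 else 211,.08))
print("chock target",R(.058,0),"roller",R(.004,0))
E
```

```text
[[ 0.6256 -0.2459  0.042 ]
 [ 0.6417 -0.2868  0.042 ]
 [ 0.6037 -0.2552  0.042 ]
 [ 0.6193 -0.2948  0.042 ]
 [ 0.5542 -0.2742  0.003 ]
 [ 0.571  -0.3135  0.003 ]]
L 0.07622797355318571 w [np.float64(0.04398141543465074), np.float64(0.04252368378719354), np.float64(0.04279527091943163)] tail-mid 0.023779451004243984 yaw nose -158.85538316187362
edge perp yaw -68.48090718833417 origin [ 0.59813011 -0.28009438] grip [ 0.62424496 -0.26999413]
side proj [[275.7 161.7]
 [276.5 152.5]
 [286.1 162.1]
 [286.4 153.2]
 [307.7 177.8]
 [306.8 168.4]]
knob side-center
knob W [0.57668052 0.20922274] plate z 0.044957000000000004
knob top by proj [[144.6986106  185.14617587]] [[159.62106529 280.49743214]]
roller end 170 [0.53264805 0.15693829 0.08      ]
roller end 246 [ 0.52087257 -0.0279012   0.08      ]
chock target [0.58056474 0.06328127] roller [0.52678377 0.06814009]
```

```bash
cat > go.py <<'E'
import sys
from h import *
o=bot.observe();p=o["tcp_pos"];yaw=o["tcp_rot"][2]
def to(x,y,z,yd=None):
    d=np.array([x,y,z])-p;c,s=np.cos(yaw),np.sin(yaw)
    v=np.array([c*d[0]+s*d[1],s*d[0]-c*d[1],-d[2]])*100
    t=0 if yd is None else -((yd-np.degrees(yaw)+180)%360-180)
    print("cm",v.round(2),"norm",np.linalg.norm(v).round(1),"turn",round(t,1),"t",round(o["clock"],2),"j7",o["joint_pos"][6].round(2),"F",o["ft_force"].round(1))
if __name__=="__main__": to(*map(float,sys.argv[1:]))
E
```

>>> carry_out(deltas=[-3.46,-2.09,0,0,-3.46,-2.09,0,0,-3.46,-2.09,0,0,-3.46,-2.09,0,0,-3.46,-2.09,0,0,-3.46,-2.09,0,0,-3.46,-2.09,0,0,-3.46,-2.09,0,0,-3.46,-2.09,0,0,-3.46,-2.09,0,0,-3.46,-2.09,0,0,-3.46,-2.09,0,0], jaw=0, force=40)

```text
clock: 1.3
tcp_pos: [0.5007, 0.2486, 0.2311]
tcp_rot: [-3.141, -0.0, 2.872]
ft_force: [0.3, 0.4, 0.4]
opening: 0.0849
finger_force: 0.0
```

>>> carry_out(deltas=[-1.98,-3.6,0,0,-1.98,-3.6,0,0,-1.98,-3.6,0,0,-1.98,-3.6,0,0,-1.98,-3.6,0,0,-1.98,-3.6,0,0,-1.98,-3.6,0,0,-1.98,-3.6,0,0,-1.98,-3.6,0,0,-1.98,-3.6,0,0,-1.98,-3.6,0,0,-1.98,-3.6,0,0,-1.98,-3.6,0,0])

```text
clock: 2.6
tcp_pos: [0.6234, -0.271, 0.2308]
tcp_rot: [3.141, -0.001, 2.872]
ft_force: [2.0, 0.8, -0.3]
opening: 0.0851
finger_force: 0.0
```

>>> carry_out(deltas=[0,0,0,8.4,0,0,0,8.4,0,0,0,8.4,0,0,0,8.4,0,0,0,8.4,0,0,0,8.4,0,0,0,8.4,0,0,0,8.4,0,0,0,8.4,0,0,0,8.4,0,0,0,8.4,0,0,0,8.4,0,0,0,8.4,0,0,0,8.4,0,0,0,8.4,0,0,0,8.4,0,0,0,8.4,0,0,0,0])

```text
clock: 4.4
tcp_pos: [0.6232, -0.2694, 0.2306]
tcp_rot: [-3.141, 0.001, 0.377]
ft_force: [0.3, 0.7, 0.8]
opening: 0.0854
finger_force: 0.0
```

```bash
python3 go.py .6242 -.27 .10 21.3
```

```text
cm [ 0.07  0.1  13.06] norm 13.1 turn 0.3 t 4.4 j7 -0.48 F [0.3 0.7 0.8]
```

>>> carry_out(deltas=[0.1,0.1,3.5,0.3,0,0,3.5,0,0,0,3.5,0,0,0,3.5,0,0,0,3.5,0,0,0,2.5,0,0,0,1.5,0,0,0,0.6,0,0,0,0,0])

```text
clock: 5.3
tcp_pos: [0.6246, -0.2702, 0.0103]
tcp_rot: [-3.141, 0.0, 0.376]
ft_force: [0.7, 0.2, 0.5]
opening: 0.0852
finger_force: 0.0
```

```bash
python3 go.py .6242 -.27 .009 21.3; python3 - <<'E'
from h import *
t=camera("top");s=camera("side")
o=np.vstack([cv2.resize(t["img"][150:220,290:400],(800,509//2*1),interpolation=2)[:254],cv2.resize(s["img"][100:200,230:350],(400,333))[:333].repeat(2,1)[:,:800]]) if 0 else None
a=cv2.resize(t["img"][150:220,310:380],(400,400),interpolation=2);b=cv2.resize(s["img"][120:200,250:330],(400,400),interpolation=2)
cv2.imwrite("pics/g1.png",np.hstack([a,b])[:,:,::-1])
E
```

```text
cm [-0.03 -0.04  0.13] norm 0.1 turn 0.2 t 5.3 j7 -0.39 F [0.7 0.2 0.5]
```

View pics/g1.png

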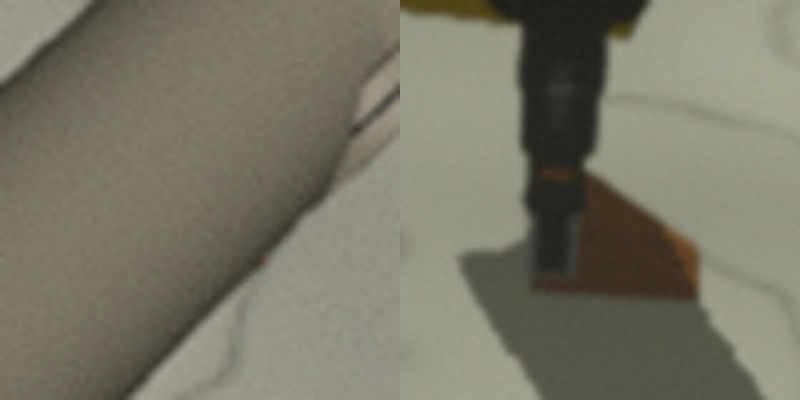

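The side crop shows the fingers straddling the wedge's tall part, with the pad at (555,245) and the nose at (697,270). I'll close the jaw and lift.

>>> carry_out(deltas=[0,0,0,0,0,0,0,0,0,0,0,0,0,0,0,0,0,0,0,0,0,0,0,0,0,0,0,0,0,0,0,0], jaw=1, force=40)

```text
clock: 6.2
tcp_pos: [0.6249, -0.2703, 0.011]
tcp_rot: [3.141, -0.001, 0.374]
ft_force: [-0.7, 1.3, 6.4]
opening: 0.044
finger_force: 41.8
```

>>> carry_out(deltas=[0,0,-2,0,0,0,-3.5,0,0,0,-3.5,0,0,0,-3.5,0,0,0,-3.5,0,0,0,-2,0,0,0,0,0])

```text
clock: 6.9
tcp_pos: [0.6253, -0.2714, 0.1945]
tcp_rot: [3.138, -0.004, 0.374]
ft_force: [-0.2, -0.1, -1.8]
opening: 0.0441
finger_force: 41.3
```

```bash
python3 - <<'E'
from h import *
s=camera("side");save(s,"lift.png")
E
python3 go.py .625 .06 .19 -5.2
```

```text
cm [ 12.1  -30.78   0.21] norm 33.1 turn 26.6 t 6.95 j7 -0.47 F [ 0.1  0.  -2.4]
```

View pics/lift.png

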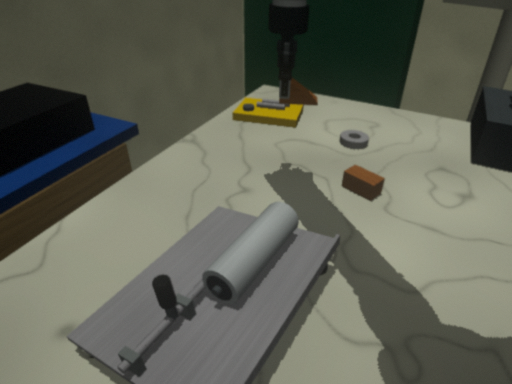

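The wedge is held in the fingers at about (298,95), clear of the bench. The roller and bolt haven't moved.

>>> carry_out(deltas=[1.27,-3,0,0,1.27,-3,0,0,1.27,-3,0,0,1.27,-3,0,0,1.27,-3,0,0,1.27,-3,0,0,1.27,-3,0,0,1.27,-3,0,0,1.27,-3,0,0,1.27,-3,0,0,0,0,0,6.7,0,0,0,6.7,0,0,0,6.6,0,0,0,6.6,0,0,0,0])

```text
clock: 8.45
tcp_pos: [0.6324, 0.0556, 0.1889]
tcp_rot: [3.141, 0.002, -0.092]
ft_force: [-0.0, 0.3, -1.7]
opening: 0.0441
finger_force: 41.4
```

```bash
python3 go.py .634 .055 .061 -5.2;  python3 - <<'E'
from m import *
a=camera("top")
# refine roller/rack in side view: save crop of top for roller ends
g=cv2.cvtColor(C["t"]["img"],cv2.COLOR_RGB2GRAY).astype(int)
print("across roller col 200",g[190:230,200].tolist()); print("along row 209",g[209,160:176].tolist(),g[211,236:256].tolist())
p=np.array([.5228,.0685,-.0901])
for yy in (.05,0):
  for zz,xx in((.08,.034),(.08,-.026)):
    print(proj(C["t"],np.r_[p[0]+np.cos(p[2])*xx-np.sin(p[2])*yy,p[1]+np.sin(p[2])*xx+np.cos(p[2])*yy,zz]))
print("col 220",g[195:235,220].tolist())
E
```

```text
cm [ 0.17  0.04 12.79] norm 12.8 turn -0.1 t 8.45 j7 -1.37 F [-0.   0.3 -1.7]
across roller col 200 [116, 116, 117, 116, 119, 97, 84, 96, 106, 116, 121, 127, 131, 139, 145, 149, 153, 150, 149, 151, 145, 140, 129, 123, 119, 115, 108, 98, 92, 68, 56, 61, 99, 119, 117, 120, 120, 121, 120, 119]
along row 209 [118, 118, 114, 118, 116, 119, 118, 119, 113, 89, 131, 133, 131, 129, 129, 129] [152, 150, 151, 146, 151, 148, 151, 155, 137, 80, 43, 54, 58, 73, 103, 114, 119, 139, 140, 139]
[[187.37251225 194.41211946]]
[[184.64901575 218.86474005]]
[[207.75976274 196.28958862]]
[[205.17005144 220.76992091]]
col 220 [121, 117, 100, 81, 96, 108, 115, 118, 125, 126, 139, 149, 152, 149, 151, 152, 150, 149, 141, 133, 125, 121, 112, 103, 100, 89, 67, 54, 101, 119, 118, 111, 120, 121, 123, 119, 117, 120, 122, 122]
```

>>> carry_out(deltas=[0.2,-0.1,3.5,0,0,0,3.5,0,0,0,3,0,0,0,1.8,0,0,0,0.9,0,0,0,0,0])

```text
clock: 9.1
tcp_pos: [0.6349, 0.0562, 0.0628]
tcp_rot: [3.141, 0.001, -0.089]
ft_force: [-0.1, 1.2, -2.2]
opening: 0.0444
finger_force: 41.5
```

>>> carry_out(deltas=[-0.6,0,-0.1,0,-0.6,0,-0.1,0,-0.5,0,0,0,-0.5,0,0,0,0,0,0,0])

```text
clock: 9.6
tcp_pos: [0.6127, 0.0586, 0.0656]
tcp_rot: [-3.141, 0.0, -0.09]
ft_force: [1.0, 0.4, -1.0]
opening: 0.0443
finger_force: 41.4
```

```bash
python3 go.py .6124 .0585 .0583 -5.2;  python3 - <<'E'
from m import *
s=camera("side");t=camera("top")
a=cv2.resize(s["img"][150:310,190:350],(480,480),interpolation=2);b=cv2.resize(t["img"][140:260,160:240],(320,480),interpolation=2)
cv2.imwrite("pics/pl.png",np.hstack([a,b])[:,:,::-1])
E
```

```text
cm [-0.03  0.01  0.73] norm 0.7 turn 0.1 t 9.6 j7 -1.3 F [ 1.   0.4 -1. ]
```

View pics/pl.png

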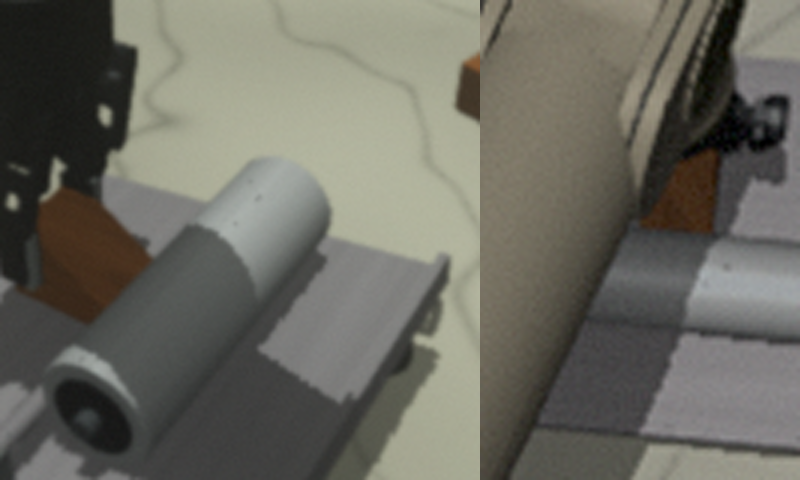

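The crop shows the wedge nose tucked under the roller's low side, around (120,300) in the side crop, with no visible shift of the roller. I'll lower it to contact.

>>> carry_out(deltas=[0,0,0.3,0,0,0,0.2,0,0,0,0.1,0,0,0,0,0])

```text
clock: 10.1
tcp_pos: [0.6132, 0.0581, 0.059]
tcp_rot: [3.141, 0.0, -0.09]
ft_force: [0.4, 0.5, -2.0]
opening: 0.0441
finger_force: 41.5
```

>>> carry_out(deltas=[0,0,0.15,0,0,0,0,0])

```text
clock: 10.3
tcp_pos: [0.6135, 0.0581, 0.058]
tcp_rot: [-3.142, -0.0, -0.09]
ft_force: [0.4, -0.3, 1.8]
opening: 0.0447
finger_force: 42.0
```

>>> carry_out(deltas=[0,0,0,0,0,0,0,0,0,0,0,0,0,0,0,0,0,0,0,0,0,0,0,0], jaw=0)

```text
clock: 10.9
tcp_pos: [0.6133, 0.0583, 0.0578]
tcp_rot: [-3.141, 0.0, -0.09]
ft_force: [0.7, -0.2, 0.0]
opening: 0.0856
finger_force: 0.0
```

>>> carry_out(deltas=[0,0,-1.5,0,0,0,-2.5,0,0,0,-2.5,0,1.5,0,-1,0,2,0,0,0,1.5,0,0,0,0,0,0,0])

```text
clock: 11.6
tcp_pos: [0.6643, 0.0532, 0.1338]
tcp_rot: [3.141, -0.002, -0.09]
ft_force: [-1.1, -0.2, 0.0]
opening: 0.0851
finger_force: 0.0
```

>>> carry_out(deltas=[0,0,0,0,0,0,0,0,0,0,0,0,0,0,0,0,0,0,0,0,0,0,0,0,0,0,0,0,0,0,0,0], jaw=1)

```text
clock: 12.4
tcp_pos: [0.6631, 0.0538, 0.1328]
tcp_rot: [-3.142, 0.0, -0.09]
ft_force: [-0.2, -0.2, 0.4]
opening: 0.0003
finger_force: 0.0
```

```bash
python3 go.py .6574 .0545 .048 -5.2;  python3 - <<'E'
from m import *
s=camera("side");np.savez("s1.npz",**s)
a=cv2.resize(s["img"][140:310,190:360],(600,600),interpolation=2)
cv2.imwrite("pics/rel.png",a[:,:,::-1])
E
```

```text
cm [-0.57 -0.02  8.48] norm 8.5 turn 0.0 t 12.4 j7 -1.34 F [-0.2 -0.2  0.4]
```

View pics/rel.png

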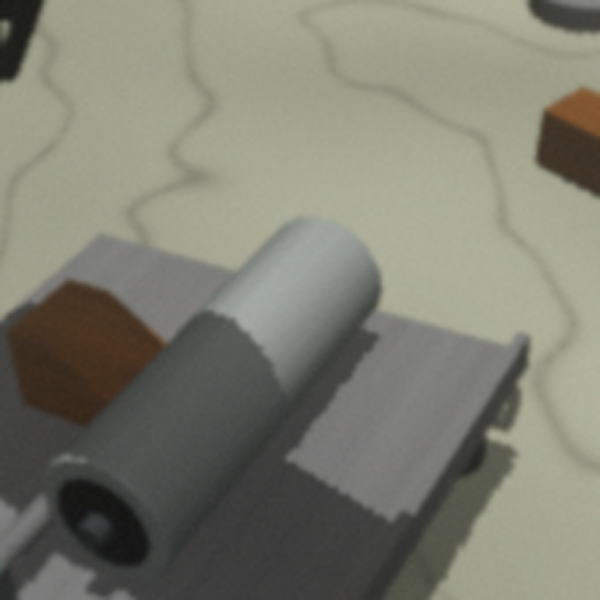

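The wedge sits flat on the plate beside the roller's middle, with a small gap (side crop, (70,350)). The shut fingers go behind its tail next, then push gently.

>>> carry_out(deltas=[0,0,3,0,0,0,3,0,0,0,1.6,0,0,0,0.8,0,0,0,0,0])

```text
clock: 12.95
tcp_pos: [0.6629, 0.0536, 0.0484]
tcp_rot: [3.141, 0.001, -0.09]
ft_force: [-0.5, 0.3, 0.8]
opening: 0.0001
finger_force: 0.0
```

>>> carry_out(deltas=[-0.8,0,0,0,-0.8,0,0,0,-0.6,0,0,0,-0.3,0,0,0,0,0,0,0])

```text
clock: 13.45
tcp_pos: [0.6379, 0.0564, 0.0492]
tcp_rot: [-3.141, -0.0, -0.09]
ft_force: [0.7, 0.5, -0.3]
opening: 0.0001
finger_force: 0.0
```

```bash
python3 go.py .6305 .0565 .048 -5.2;  python3 - <<'E'
from m import *
s=camera("side");np.savez("s2.npz",**s)
a=cv2.resize(s["img"][190:310,180:300],(600,600),interpolation=2)
cv2.imwrite("pics/push.png",a[:,:,::-1])
E
```

```text
cm [-0.74  0.06  0.12] norm 0.8 turn 0.1 t 13.45 j7 -1.3 F [ 0.7  0.5 -0.3]
```

View pics/push.png

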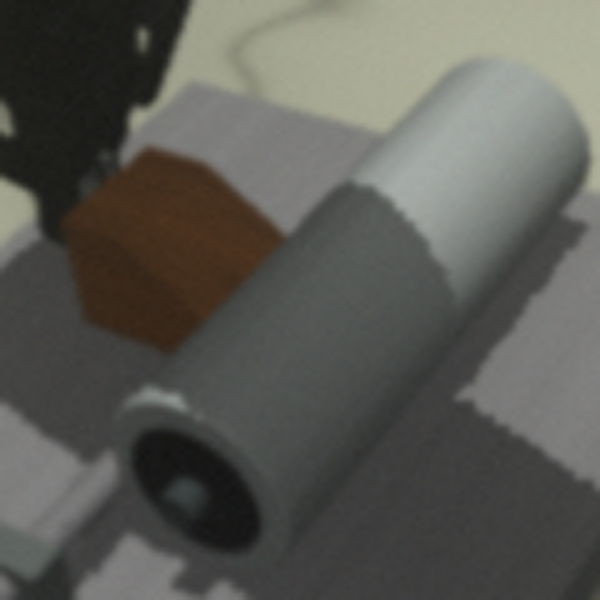

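The shut fingers are just behind the wedge's tail at about (90,190) in the crop, and the roller is unchanged. I have two pictures left, so I'll track the rest numerically.

```bash
cat > tr.py <<'E'
from m import *
s=camera("side");r=np.load("s2.npz")
G=lambda i:cv2.cvtColor(i,cv2.COLOR_RGB2GRAY)
def tm(b,a=r["img"]):
    x0,y0,x1,y1=b;T=cv2.resize(G(a)[y0:y1,x0:x1],None,fx=8,fy=8,interpolation=2)
    S=cv2.resize(G(s["img"])[y0-6:y1+6,x0-6:x1+6],None,fx=8,fy=8,interpolation=2)
    q=cv2.matchTemplate(S,T,5);_,v,_,l=cv2.minMaxLoc(q);return np.array(l)/8-6,round(v,3)
print("roller near end",tm((203,268,236,302)),"roller far end",tm((270,200,300,235)),"chock",tm((190,217,222,262)))
o=bot.observe();print(o["tcp_pos"].round(4),o["ft_force"].round(1))
# expected px per 10mm uphill motion at chock / roller
R=lambda x,y,z:np.r_[.5228+.996*x+.09*y,.0685-.09*x+.996*y,z]
print("px/mm chock",(proj(s,R(.07,0,.06))-proj(s,R(.08,0,.06)))/10,"roller",(proj(s,R(.0,.09,.08))-proj(s,R(.01,.09,.08)))/10)
E
python3 tr.py
```

```text
roller near end (array([0., 0.]), 0.997) roller far end (array([0., 0.]), 0.999) chock (array([-0.125,  0.   ]), 0.997)
[0.6383 0.0563 0.049 ] [ 0.6 -0.5  0. ]
px/mm chock [[0.49715733 0.22462779]] roller [[0.60461184 0.31285251]]
```

>>> carry_out(deltas=[-0.2,0,0,0,-0.2,0,0,0,0,0,0,0])

```text
clock: 13.85
tcp_pos: [0.6343, 0.0563, 0.049]
tcp_rot: [-3.142, -0.001, -0.09]
ft_force: [0.9, -0.8, 1.4]
opening: 0.0001
finger_force: 0.7
```

```bash
python3 tr.py
```

```text
roller near end (array([0., 0.]), 0.991) roller far end (array([0., 0.]), 0.999) chock (array([1.75 , 0.375]), 0.989)
[0.6343 0.0563 0.0489] [1.  0.2 0.5]
px/mm chock [[0.49715733 0.22462779]] roller [[0.60461184 0.31285251]]
```

>>> carry_out(deltas=[-0.1,0,0,0,-0.1,0,0,0,0,0,0,0])

```text
clock: 14.2
tcp_pos: [0.6322, 0.0566, 0.0488]
tcp_rot: [-3.141, -0.0, -0.09]
ft_force: [1.1, 0.6, 0.6]
opening: 0.0002
finger_force: 0.8
```

```bash
python3 tr.py|head -3
```

```text
roller near end (array([0.125, 0.   ]), 0.988) roller far end (array([0., 0.]), 0.999) chock (array([2.75, 0.75]), 0.978)
[0.6322 0.0566 0.0488] [1.1 0.3 0.5]
px/mm chock [[0.49715733 0.22462779]] roller [[0.60461184 0.31285251]]
```

>>> carry_out(deltas=[-0.1,0,0,0,-0.1,0,0,0,0,0,0,0])

```text
clock: 14.55
tcp_pos: [0.6304, 0.0568, 0.049]
tcp_rot: [-3.141, -0.001, -0.09]
ft_force: [3.5, 0.4, 1.1]
opening: -0.0001
finger_force: 1.6
```

```bash
python3 tr.py|head -3
```

```text
roller near end (array([0.625, 0.125]), 0.983) roller far end (array([0.625, 0.25 ]), 0.998) chock (array([3.625, 1.   ]), 0.975)
[0.6304 0.0568 0.0489] [3.4 0.  2. ]
px/mm chock [[0.49715733 0.22462779]] roller [[0.60461184 0.31285251]]
```

Contact made at 3.4 N, and both roller ends moved about 1 mm uphill, so the wedge is seated. Backing off and going to the knob.

>>> carry_out(deltas=[0.3,0,0,0,0.8,0,0,0,1.2,0,0,0,0,0,-2,0,0,0,-3.5,0,0,0,-3.5,0,0,0,-3.5,0,0,0,0,0])

```text
clock: 15.4
tcp_pos: [0.6549, 0.0536, 0.1798]
tcp_rot: [-3.141, -0.007, -0.091]
ft_force: [0.6, 0.1, -0.7]
opening: 0.0
finger_force: 0.0
```

```bash
python3 tr.py|head -1; python3 go.py .5767 .2092 .17 84.8
```

```text
roller near end (array([0.625, 0.25 ]), 0.96) roller far end (array([0.625, 0.25 ]), 0.999) chock (array([6.   , 1.125]), 0.206)
cm [ -9.1  -14.75   0.71] norm 17.4 turn -90.0 t 15.45 j7 -1.36 F [-0.4 -0.2 -0.1]
```

>>> carry_out(deltas=[-1.82,-2.95,0,0,-1.82,-2.95,0,0,-1.82,-2.95,0,0,-1.82,-2.95,0,0,-1.82,-2.95,0,0,0,0,0,-8.2,0,0,0,-8.2,0,0,0,-8.2,0,0,0,-8.2,0,0,0,-8.2,0,0,0,-8.2,0,0,0,-8.2,0,0,0,-8.2,0,0,0,-8.2,0,0,0,-8.2,0,0,0,-8,0,0,0,0], jaw=0, force=30)

```text
clock: 17.15
tcp_pos: [0.5753, 0.2094, 0.1736]
tcp_rot: [-3.14, 0.0, 1.483]
ft_force: [1.3, 0.5, 0.1]
opening: 0.0851
finger_force: 0.0
```

```bash
python3 go.py .5767 .2092 .088 84.8; python3 - <<'E'
from m import *
s=camera("side")
a=cv2.resize(s["img"][170:370,80:300],(660,600),interpolation=2)
cv2.imwrite("pics/knob.png",a[:,:,::-1])
E
```

```text
cm [-0.    0.14  8.56] norm 8.6 turn 0.2 t 17.15 j7 -0.23 F [1.3 0.5 0.1]
```

View pics/knob.png

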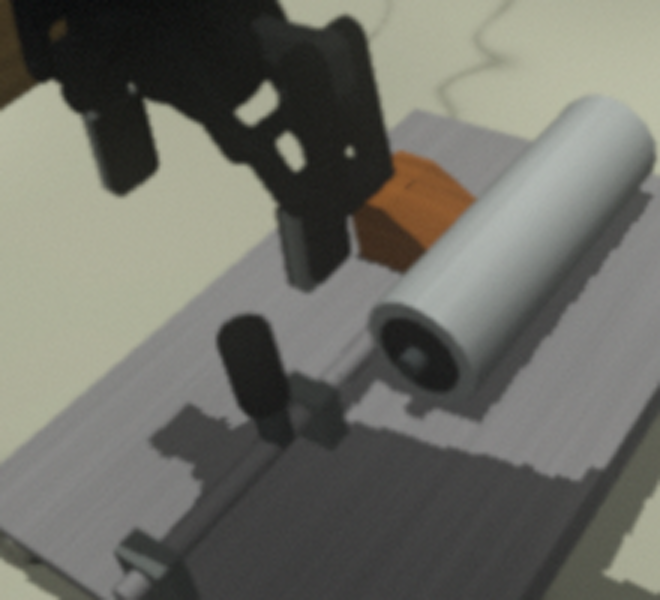

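The open fingers straddle the knob line: pads at (125,160) and (310,260), knob at (250,360) in the crop. The wedge is against the roller's middle at (410,215). Descending on the knob.

>>> carry_out(deltas=[0,0.05,2.5,0,0,0,2.5,0,0,0,2,0,0,0,1,0,0,0,0.5,0,0,0,0,0])

```text
clock: 17.8
tcp_pos: [0.5762, 0.2096, 0.0888]
tcp_rot: [-3.141, 0.0, 1.479]
ft_force: [-0.4, 0.1, 0.1]
opening: 0.0852
finger_force: 0.0
```

>>> carry_out(deltas=[0,0,0,0,0,0,0,0,0,0,0,0,0,0,0,0,0,0,0,0,0,0,0,0,0,0,0,0], jaw=1, force=30)

```text
clock: 18.5
tcp_pos: [0.5766, 0.2098, 0.0893]
tcp_rot: [3.141, -0.001, 1.481]
ft_force: [1.1, -0.5, 5.1]
opening: 0.0241
finger_force: 29.3
```

>>> carry_out(deltas=[0.3,0,0,0,0.4,0,0,0,0.5,0,0,0,0.5,0,0,0,0.5,0,0,0,0.5,0,0,0,0.5,0,0,0,0.5,0,0,0,0.5,0,0,0,0.3,0,0,0,0.2,0,0,0,0.1,0,0,0,0,0,0,0,0,0,0,0])

```text
clock: 19.9
tcp_pos: [0.5807, 0.2569, 0.0893]
tcp_rot: [-3.142, 0.0, 1.48]
ft_force: [0.4, -2.4, 6.7]
opening: 0.024
finger_force: 29.2
```

```bash
python3 tr.py|head -2; python3 go.py .5767 .2092 .088 84.8
```

```text
roller near end (array([0.5, 0. ]), 0.853) roller far end (array([0.625, 0.25 ]), 0.998) chock (array([3.75 , 1.125]), 0.287)
[0.5807 0.257  0.0893] [-0.1 -2.9  7.3]
cm [-4.79  0.03  0.13] norm 4.8 turn 0.0 t 19.95 j7 -0.24 F [-0.1 -2.9  7.3]
```

>>> carry_out(deltas=[0.15,0,0,0,0.15,0,0,0,0.1,0,0,0,0,0,0,0])

```text
clock: 20.35
tcp_pos: [0.5809, 0.2597, 0.0892]
tcp_rot: [-3.141, 0.002, 1.479]
ft_force: [-2.9, -5.4, 8.8]
opening: 0.0239
finger_force: 29.0
```

>>> carry_out(deltas=[0,0,0,0,0,0,0,0,0,0,0,0,0,0,0,0,0,0,0,0,0,0,0,0], jaw=0)

```text
clock: 20.95
tcp_pos: [0.5809, 0.2616, 0.0888]
tcp_rot: [3.142, -0.0, 1.481]
ft_force: [0.7, -1.2, 0.8]
opening: 0.0854
finger_force: 0.0
```

>>> carry_out(deltas=[0,0,-1,0,0,0,-2,0,0,0,-3,0,0,0,-3,0,0,0,-3,0,0,0,0,0,0,0,0,0,0,0,0,0])

```text
clock: 21.75
tcp_pos: [0.5804, 0.2615, 0.2081]
tcp_rot: [-3.141, 0.0, 1.481]
ft_force: [-0.0, 0.9, -0.0]
opening: 0.0856
finger_force: 0.0
```

```bash
python3 tr.py|head -2; python3 - <<'E'
from m import *
s=camera("side")
a=cv2.resize(s["img"][170:384,70:355],(798,599),interpolation=2)
cv2.imwrite("pics/end.png",a[:,:,::-1])
E
```

```text
roller near end (array([0.5, 0. ]), 0.852) roller far end (array([0.625, 0.25 ]), 0.998) chock (array([3.75 , 1.125]), 0.29)
[0.5804 0.2614 0.2079] [-0.1 -0.9 -0.1]
```

View pics/end.png

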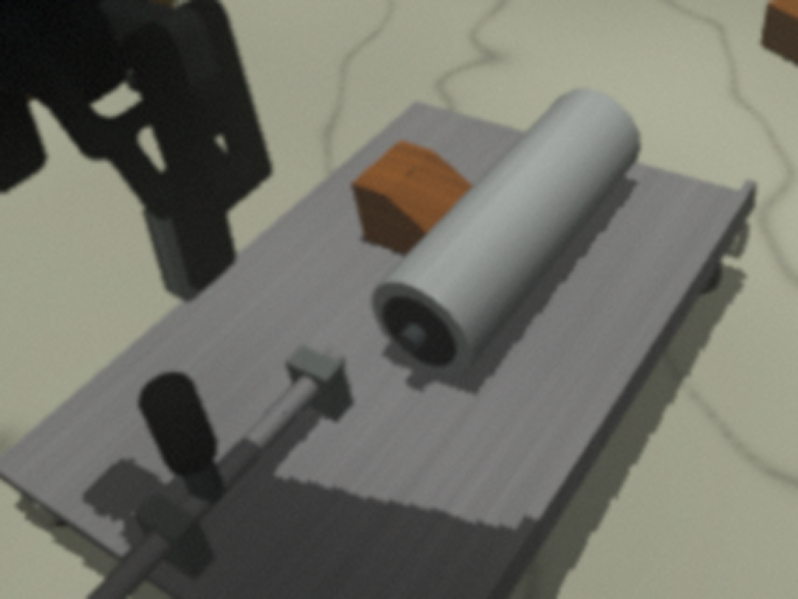

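The bolt is fully drawn: the knob is at the outer guide at (180,425) and the bolt end has withdrawn to the inner guide at (330,365). The roller hasn't moved and leans on the chock at (410,190), and the gripper touches nothing.

```bash
python3 -c "
from bench import workorder
print(workorder.job_done())"
```

```text
the job is handed in; nothing more can be done
None
```

The job is handed in: the chock is seated nose first against the middle of the roller's low side, the stop bolt is drawn fully out, and the roller holds on the chock alone (about 1 mm uphill of its start), finished at about 22 s of the 48 s allowed.

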